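# Find the tired return spring on the spring tester

## Robot

A 6-joint arm with a two-finger parallel gripper is mounted at the origin on the work surface. World frame = base frame: x ahead of the robot, y to its left, z up, the work surface at z = 0. Lengths are in m, angles in rad, forces in N, time in s.
With the tool pointing down it reaches from about 0.375 to 0.975 m from the base axis. Payload 3.8 kg.
Tool frame: the origin (TCP) lies midway between the tips of the shut fingers; the grasp point (between the pads) lies 19 mm behind it (arm.grasp_offset is the distance from the TCP to the grasp point, in m); z points along the fingers, y is the direction in which the jaws open and shut (so a half turn about z gives the same grasp; the last joint's range is limited). The gripper opens to 88 mm and grips with 3 to 60 N. Pads are 18 mm wide; open, the fingers measure 123 mm over their backs; the gripper's body (75 mm by 187 mm) begins 45 mm behind the grasp point.
Start: joints at [1.279, 0.264, 1.604, -0, 1.274, -0.037], TCP at [0.17, 0.653, 0.239] pointing down, gripper open.
Joint ranges: [-2.63, 2.63], [-0.94, 2.18], [0.31, 2.57], [-1.31, 4.45], [0, 2.66], [-2.55, 2.55]. Speed limits (rad/s): [2.57, 2.57, 3.14, 3.14, 3.14, 3.14].

## Interface

Orientations are given as a unit quaternion [x, y, z, w].
In Python, from workcell import status, eyes, arm gives the robot as it stands.
- The arm moves only by the tool drive_tool, never from a script. Its argument "rows" is a list that holds one entry, the list of rows, each a list of 7 numbers: the finger opening in m, from 0 to 0.0881, then the shift along the tool's x, y, z in m, then the turn, a rotation vector about the tool's x, y, z in rad. A call has 1 to 12 rows; each row shifts and turns the commanded pose from where the row before left it, along the tool's axes as they then stand; what a row does not reach is not made up. A row lasts 1/12 s, in which the tool goes at most 41.7 mm and 7.16 degrees, less where a joint would pass 70% of its speed; a pose out of reach is approached as far as the arm can. A call with a gripper value outside its range is refused whole. The fingers move at their own pace and stop on an object; "grip_force" is the grip in N (left out, the last holds). Time passes only in rows, so rows that do not move let the fingers close. It gives the time, the measured TCP pose, the force and the opening at its end, in the units of the state.
- status.sense(): the state, without advancing time (a new reading comes with each control period).
- eyes.get_image(name): name is "side" or "top" or "wrist"; returns a dict with "image" (480x640x3 uint8, red, green, blue), "depth" (480x640 float32, m along the optical axis (not along the pixel's ray), 0 where there is no reading), "mtx" (3x3 intrinsics, pixels), "cam_to_world" (4x4, takes a point from camera to world coordinates); the wrist camera has in their place "hand_eye" (4x4, takes a point from camera to tool coordinates, whose origin is the TCP and whose axes are the flange's). Camera axes: x right, y down, z forward; pixel columns grow to the right and rows downward; lengths in m; the calibration is good to about 2 mm. A picture is of the moment at which its call begins: read the wrist's pose just before it.
- arm.job_done(): hands the job in, once; it reports no verdict.
Trained networks look in a picture, given as the dict that the camera call returned (one of the last four; its "shot" number tells which), for a name from the list of things; names that differ only in an ending like _2 or _b are one class to them, and where a whole thing is asked for, a point or a joint stands for the part that bears it (a point fixed in the world has none). Each returns a list of dicts, best first, with "confidence" (0 to 1); they miss things now and then, are a little off and sometimes report something else, mostly with a low value. They report only what shows in the picture. A call takes as long as a camera call. They do not tell look-alikes from the thing itself.
- eyes.spot_in(picture, label): "point" ([x, y, z] in m, in world coordinates, good to about 4 mm: the middle of the surface that is visible of it).
- eyes.trace(picture, label): "pixels" (480x640 bool, what is visible of it).
The state is a dict: "clock": time; "qpos": joint angles; "joint_vel": joint speeds; "effort": joint torques, N m; "eef_pos": TCP position; "orientation": TCP orientation; "ft_force": force on the tool from outside, world axes, zero at the start; "torque": the same for the moment, N m; "gripper_width": opening from 0.0 (shut) to 1.0 (fully open).
Only numpy, scipy, OpenCV 4.12 (cv2) and the standard library are available. Lean on these libraries where they do the work, as an engineer would, in place of code of your own. Each camera call takes 0.05 s, during which the arm holds its last target.

## Task

These three return springs from the bottle capper stand on the tester: press each one straight down on its cap with a load of about 12 N and hold it there for a second, one after the other along the row beginning next to the readout box, and never load one beyond 20 N. A sound spring's cap then still stands with its top above the top edge of the reference bar; one is tired and sinks below it: lift that one off and set it down gently, upright, in the grey reject tray. Leave the two sound ones standing on their pads and the other things on the table where they are.

Things in the scene. Friction and masses are not known exactly. Their poses are not given: they have to be found in the camera images.
- tester: Fixed spring tester: grey base plate, 110 mm (its x) by 330 mm (its y), top face 20 mm above the table. Origin: on the table under the middle pad. Three round dark-steel pads stand in a row along its y, 85 mm apart, with a spring on each; the readout box is at its +y end and the reference bar on its -x side. It stands turned about the vertical by up to 0.4 rad.
- bar_top (a point): Middle of the reference bar's top edge, the mark: a fixed horizontal steel bar 215 mm long, parallel to the row of springs and 48 mm from it on the tester's -x side. The top edge is 92 mm above the table, 12 mm below the unloaded caps' tops.
- readout (a point): Middle of the top of the black readout box (75 x 45 mm, top 95 mm above the table), fixed at the tester's +y end, 174 mm from the middle pad. It tells which end of the row comes first; nothing can be read from it.
- pad1: The load pad next to the readout box, 85 mm from the middle one: fixed, 49 mm round, with a low rim (3 mm high, inside 39 mm across) round the spring's foot. Origin at its underside, 20 mm above the table; the spring stands 4 mm higher. It carries the load on the spring plus the spring's weight (1.6 N). It gives no reading: feel the load with the arm.
- pad2: The middle load pad, the same kind.
- pad3: The load pad farthest from the readout box, the same kind.
- tray: Reject tray: fixed, empty, grey, shallow square open box, 140 x 140 mm outside, 30 mm high, walls 4 mm, inner floor 4 mm above the table. Origin under its centre; sides along its x and y. It stands to the robot's right of the tester (-y).
- bottle1_center (a point): Bystander: white bottle, 76 mm across, 230 mm tall; this point is half-way up.
- bottle2_center (a point): Bystander: the same kind of white bottle.
- bottle3_center (a point): Bystander: the same kind of white bottle.
- screwdriver_grip (a point): Bystander: screwdriver lying on the table beyond the tester; this point is in its handle.
- wrench_grip (a point): Bystander: wrench lying on the table on the robot's side of the tester; this point is in its handle.
- bush_mid (a point): Bystander: steel bush, 40 mm across, 25 mm tall; this point is its centre.
- jar_center (a point): Bystander: white jar, 64 mm across, 80 mm tall; this point is half-way up.
- spring_a_mid (a point): One of three springs alike in look, on any pad: coil 30 mm across on a round foot, flat steel cap on top (34 mm across, 12 mm thick), 80 mm tall; cap's top 104 mm above the table at first. This point: on the axis, 40 mm above the foot's underside; stays put when the cap is pressed. Mass 0.16 kg. Cap travels 24 mm: sound 1.3 to 2 N/mm, tired about 0.7 N/mm. Can be lifted by its cap.
- spring_b_mid (a point): One of three springs alike in look, on any pad: coil 30 mm across on a round foot, flat steel cap on top (34 mm across, 12 mm thick), 80 mm tall; cap's top 104 mm above the table at first. This point: on the axis, 40 mm above the foot's underside; stays put when the cap is pressed. Mass 0.16 kg. Cap travels 24 mm: sound 1.3 to 2 N/mm, tired about 0.7 N/mm. Can be lifted by its cap.
- spring_c_mid (a point): One of three springs alike in look, on any pad: coil 30 mm across on a round foot, flat steel cap on top (34 mm across, 12 mm thick), 80 mm tall; cap's top 104 mm above the table at first. This point: on the axis, 40 mm above the foot's underside; stays put when the cap is pressed. Mass 0.16 kg. Cap travels 24 mm: sound 1.3 to 2 N/mm, tired about 0.7 N/mm. Can be lifted by its cap.
Not all that is in view belongs to the job. Leave any blue or red look-alike of the part that bears spring_b_mid alone.

How it is judged:
By the outcome, as a careful person would: the job done as asked, in the order asked, and still so for the second after the job is handed in, with the robot touching nothing.
It also fails if it takes over 64 s, if anything falls off the work surface, if the arm or the gripper's body presses on something with over 40 N, if the wrist force passes 120 N, or if a joint passes its speed limit or range.

## Working session

There is one attempt and no reset: what is moved stays moved. The work goes in short steps, Python scripts to look and compute and a tool call to move; the robot and the scene stay as the last step left them, time stands still between calls to the robot, and variables do not carry over. Pictures are saved under pics/ and viewed, and the job is handed in when it is done.

Besides the shell and the picture viewer there is one more tool, called as name(argument=value, ...) on one line, values as JSON. drive_tool: Moves the arm, as the interface text tells. Its arguments: {"type":"object","properties":{"rows":{"type":"array"},"grip_force":{"type":"number"}},"required":["rows"]}

```bash
ls; mkdir -p pics
cat > h.py <<'E'
import numpy as np, cv2
from workcell import status, eyes, arm
from scipy.spatial.transform import Rotation as R
def save(n,im): cv2.imwrite(f'pics/{n}.png',cv2.cvtColor(im,cv2.COLOR_RGB2BGR))
def world(p,uv,d):
    K=p['mtx'];c=np.array([(uv[0]-K[0,2])/K[0,0]*d,(uv[1]-K[1,2])/K[1,1]*d,d,1]);return (p['cam_to_world']@c)[:3]
def proj(p,X):
    c=np.linalg.inv(p['cam_to_world'])@np.append(X,1);q=p['mtx']@c[:3];return q[:2]/q[2]
E
python3 - <<'E'
from h import *
s=status.sense();print(s)
for n in ('side','top'):
    p=eyes.get_image(n);save(n+'0',p['image']);print(n,p['cam_to_world'].round(3).tolist(),p['mtx'].tolist())
    for l in ['tester','bar_top','readout','pad1','tray','spring_a_mid','jar_center','bush_mid','bottle1_center','screwdriver_grip','wrench_grip']:
        print(l,[(np.round(r['point'],3).tolist(),round(r['confidence'],2)) for r in eyes.spot_in(p,l)])
E
```

```text
pics
{'clock': 0.0, 'qpos': array([ 1.27908425e+00,  2.64721053e-01,  1.60534532e+00, -4.69827444e-05,
        1.27370977e+00, -3.68562202e-02]), 'joint_vel': array([0.00025362, 0.00022325, 0.00068579, 0.00163763, 0.00016013,
       0.00154044]), 'effort': array([ 2.97046217e-04, -5.02117217e+01, -3.56876278e+01,  7.28148292e-02,
        2.94439285e-02, -1.56956444e-04]), 'eef_pos': array([0.16995713, 0.65252646, 0.23742513]), 'orientation': array([ 1.27076429e-01,  9.91892327e-01, -1.08071337e-03, -1.56397536e-04]), 'ft_force': array([-0.53745286,  0.34801983,  0.54722494]), 'torque': array([-0.03925444, -0.02848392,  0.02858305]), 'gripper_width': 0.9970586542403849}
side [[-0.997, -0.059, 0.041, 0.542], [-0.072, 0.77, -0.634, 0.841], [0.005, -0.635, -0.772, 1.077], [0.0, 0.0, 0.0, 1.0]] [[523.7542215056035, 0.0, 309.77365316786717], [0.0, 523.7542215056035, 238.6203124331939], [0.0, 0.0, 1.0]]
tester [([0.59, 0.182, 0.019], 0.81)]
bar_top [([0.59, 0.182, 0.023], 0.78)]
readout [([0.588, 0.179, 0.023], 0.8)]
pad1 [([0.546, 0.023, 0.024], 0.4)]
tray [([0.502, -0.333, 0.006], 0.75), 
[... 468 characters left out ...]
529.2602688207294, 245.8475675493238], [0.0, 0.0, 1.0]]
tester [([0.592, 0.136, 0.02], 0.73)]
bar_top [([0.586, 0.14, 0.02], 0.95), ([0.571, 0.081, 0.028], 0.47)]
readout [([0.586, 0.136, 0.019], 0.85)]
pad1 [([0.588, 0.166, 0.025], 0.61), ([0.539, 0.018, 0.024], 0.59), ([0.571, 0.082, 0.026], 0.56), ([0.407, 0.391, 0.08], 0.26)]
tray [([0.503, -0.33, 0.002], 0.68)]
spring_a_mid [([0.572, 0.094, 0.104], 0.5)]
jar_center [([0.408, 0.391, 0.081], 0.89)]
bush_mid [([0.617, 0.349, 0.028], 0.55)]
bottle1_center [([0.686, -0.274, 0.151], 0.65), ([0.737, -0.073, 0.153], 0.44), ([0.728, -0.162, 0.155], 0.4)]
screwdriver_grip [([0.795, 0.134, 0.022], 0.67)]
wrench_grip [([0.355, 0.059, 0.006], 0.74)]
```

View pics/side0.png

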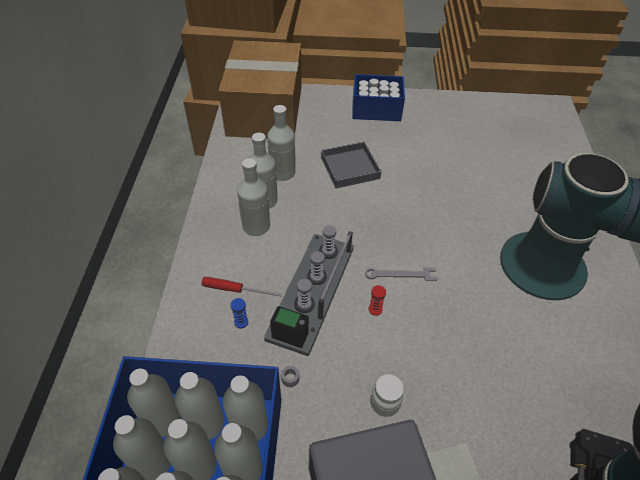

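View pics/top0.png

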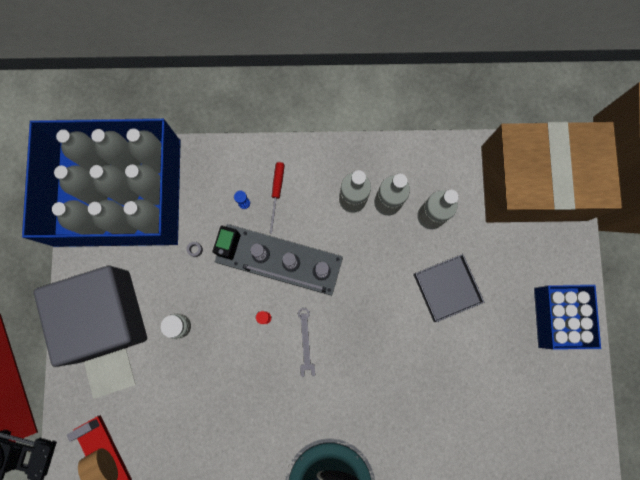

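Side view: three steel springs on the tester at about (304,293), (317,265) and (329,239), with the readout box at (290,324). The tray is at (350,164), with blue and red look-alikes at (239,312) and (377,300). Top view: caps at (259,252), (290,261) and (322,270), readout at (227,240). Next I'll measure the caps.

Run:
```python
from h import *
for n,box in (('top',(215,345,215,300)),('side',(260,360,215,355))):
    p=eyes.get_image(n);d=p['depth'];K=p['mtx'];M=p['cam_to_world']
    v,u=np.mgrid[:480,:640];P=np.stack([(u-K[0,2])/K[0,0]*d,(v-K[1,2])/K[1,1]*d,d],-1)@M[:3,:3].T+M[:3,3]
    z=P[...,2];m=np.zeros(z.shape,bool);m[box[2]:box[3],box[0]:box[1]]=1
    m&=(d>0)&(z>0.08)&(z<.125)
    k,lab,st,c=cv2.connectedComponentsWithStats(m.astype(np.uint8))
    for i in range(1,k):
        if st[i,4]>15:
            q=P[lab==i];t=q[q[:,2]>q[:,2].max()-.012];print(n,st[i].tolist(),c[i].round(1),q.mean(0).round(4),'top',np.percentile(q[:,2],[50,95]).round(4), ((q.max(0)+q.min(0))/2).round(4))
    # tray
    im=cv2.resize(p['image'][box[2]-15:box[3]+15,box[0]-15:box[1]+15],None,fx=4,fy=4,interpolation=cv2.INTER_CUBIC) if n=='side' else cv2.resize(p['image'][box[2]-15:box[3]+15,box[0]-15:box[1]+15],None,fx=5,fy=5,interpolation=cv2.INTER_CUBIC)
    save(n+'z',im)
    for r in eyes.trace(p,'tray')[:1]:
        px=r['pixels'];q=P[px&(d>0)];print('tray',r['confidence'],px.sum(),q.mean(0),np.percentile(q[:,2],[5,50,95]))
        if n=='top':
            w=q[q[:,2]>-.02][:,:2].astype(np.float32)*1000;print(cv2.minAreaRect(w))
```

```text
top [215, 225, 22, 32, 511] [224.7 240.5] [0.6252 0.2587 0.0944] top [0.0946 0.0999] [0.626  0.2575 0.0926]
top [250, 243, 14, 14, 147] [256.7 249.7] [0.5992 0.1759 0.1023] top [0.1027 0.1069] [0.5999 0.1766 0.1   ]
top [282, 252, 14, 14, 144] [288.6 258.6] [0.5751 0.0952 0.1029] top [0.1027 0.1072] [0.5754 0.0955 0.1036]
top [315, 261, 14, 14, 142] [321.7 267.8] [0.5504 0.0119 0.1036] top [0.1035 0.1083] [0.5512 0.0123 0.1038]
top [242, 264, 85, 27, 233] [283.7 276.8] [0.53   0.1088 0.0911] top [0.0913 0.0966] [0.5298 0.1082 0.0897]
tray 0.69 2905 [ 0.50260529 -0.32839289  0.00695804] [-0.00156476  0.00416529  0.02952429]
((503.81134033203125, -330.0020446777344), (145.02230834960938, 153.51882934570312), 21.57918930053711)
side [322, 225, 14, 15, 163] [328.8 231.8] [0.5503 0.0144 0.0998] top [0.1018 0.1057] [0.5509 0.0116 0.0942]
side [318, 231, 35, 75, 274] [334.2 269. ] [0.5314 0.1162 0.0901] top [0.0907 0.0938] [0.5286 0.1079 0.0883]
side [310, 251, 14, 14, 162] [316.6 257.7] [0.5748 0.097  0.1012] top [0.1021 0.1055] [0.5751 0.0948 0.0933]
side [297, 279, 15, 17, 190] [304.  286.1] [0.5981 0.1783 0.1001] top [0.1017 0.1055] [0.5983 0.1767 0.0939]
side [270, 306, 38, 29, 716] [288.8 320.1] [0.6241 0.2643 0.0933] top [0.0942 0.0979] [0.625  0.2598 0.0909]
tray 0.87 1984 [ 0.50071557 -0.33044889  0.01025665] [-0.00053802  0.00582376  0.02944401]
```

Both views agree within about 2 mm on the caps: s1 (0.599,0.177), s2 (0.575,0.096), s3 (0.551,0.012). Spacing is 85 mm and tops are at about 104 mm. The jaw axis is already nearly along the row. Next: heights along the approach path and the shifts needed.

```bash
cat >> h.py <<'E'
S={1:(.599,.1766),2:(.575,.0955),3:(.551,.0120)}
def togo(x,y,z,ang=None):
    s=status.sense();Rm=R.from_quat(s['orientation']);d=Rm.inv().apply(np.array([x,y,z])-s['eef_pos'])
    ty=Rm.as_matrix()[:,1];a=np.arctan2(ty[1],ty[0])
    print('shift tool mm',(d*1000).round(1),'jaw angle',a.round(4),'TCP',s['eef_pos'].round(4),'F',s['ft_force'].round(2),'t',s['clock'],'w',round(s['gripper_width'],3),'tilt',Rm.as_matrix()[:,2].round(4),'q',s['qpos'].round(2))
E
python3 - <<'E'
from h import *
p=eyes.get_image('top');d=p['depth'];K=p['mtx'];M=p['cam_to_world']
v,u=np.mgrid[:480,:640];P=np.stack([(u-K[0,2])/K[0,0]*d,(v-K[1,2])/K[1,1]*d,d],-1)@M[:3,:3].T+M[:3,3]
for b in ((40,140,270,360),(155,195,310,345),(185,205,240,258),(235,250,190,210),(257,270,310,325)):
    q=P[b[2]:b[3],b[0]:b[1]].reshape(-1,3);q=q[q[:,2]>.015];print(b,q.min(0).round(3),q.max(0).round(3))
print('row angle',np.arctan2(.1646,.048))
togo(.599,.1766,.150)
E
```

```text
(40, 140, 270, 360) [0.329 0.021 0.015] [0.56  0.704 1.432]
(155, 195, 310, 345) [0.38  0.021 0.015] [0.444 0.422 1.432]
(185, 205, 240, 258) [0.413 0.021 0.015] [0.637 0.375 1.432]
(235, 250, 190, 210) [0.413 0.021 0.015] [0.763 0.237 1.432]
(257, 270, 310, 325) [0.415 0.149 0.021] [0.445 0.178 0.086]
row angle 1.2870488767877295
shift tool mm [-535.2 -353.1   88.7] jaw angle 1.316 TCP [0.1701 0.6532 0.2387] F [-0.09 -0.52  0.15] t 1.45 w 0.999 tilt [-0.  0. -1.] q [ 1.28  0.26  1.6   0.    1.27 -0.04]
```

View pics/sidez.png

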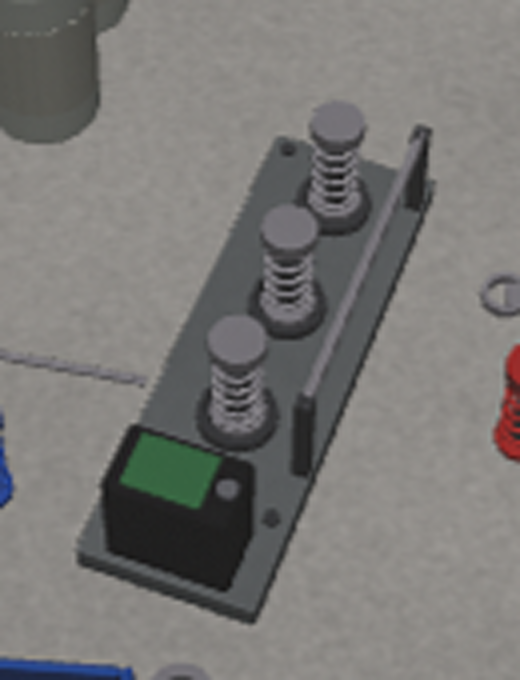

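The zoomed side view shows three identical springs upright on their pads, with the bar on the robot's side and the readout box at the near end. The zero-depth pixels spoiled the height maxima, so I'll redo those for the path.

Run:
```python
from h import *
p=eyes.get_image('top');d=p['depth'];K=p['mtx'];M=p['cam_to_world']
v,u=np.mgrid[:480,:640];P=np.stack([(u-K[0,2])/K[0,0]*d,(v-K[1,2])/K[1,1]*d,d],-1)@M[:3,:3].T+M[:3,3]
for b in ((30,150,260,375),(155,195,310,345)):
    q=P[b[2]:b[3],b[0]:b[1]].reshape(-1,3);k=d[b[2]:b[3],b[0]:b[1]].ravel()>0;q=q[k&(q[:,2]>.03)];print(b,q.min(0).round(3),q.max(0).round(3))
```

```text
(30, 150, 260, 375) [0.292 0.476 0.03 ] [0.563 0.722 0.149]
(155, 195, 310, 345) [0.38  0.363 0.031] [0.444 0.423 0.087]
```

drive_tool(rows=[[[0,-0.034,-0.0225,0,0,0,0.029],[0,-0.034,-0.0225,0,0,0,0],[0,-0.034,-0.0225,0,0,0,0],[0,-0.034,-0.0225,0,0,0,0],[0,-0.034,-0.0225,0,0,0,0],[0,-0.034,-0.0225,0,0,0,0],[0,-0.034,-0.0225,0,0,0,0],[0,-0.034,-0.0225,0,0,0,0],[0,-0.034,-0.0225,0,0,0,0],[0,-0.034,-0.0225,0,0,0,0],[0,-0.034,-0.0225,0,0,0,0],[0,-0.034,-0.0225,0,0,0,0]]], grip_force=20)

```text
clock: 2.5
eef_pos: [0.4881, 0.2789, 0.2391]
orientation: [0.141, 0.99, 0.0, 0.0]
ft_force: [-0.4, 0.2, 0.4]
gripper_width: 0.113
```

```bash
python3 -c "
from h import *
togo(.599,.1766,.130)"
```

```text
shift tool mm [-135.   -67.2  109.1] jaw angle 1.287 TCP [0.4881 0.2789 0.2391] F [-0.4   0.15  0.36] t 2.5 w 0.113 tilt [ 7.e-04  5.e-04 -1.e+00] q [ 0.47  0.05  1.85  0.    1.24 -0.81]
```

drive_tool(rows=[[[0,-0.033,-0.017,0.02,0,0,0],[0,-0.033,-0.017,0.02,0,0,0],[0,-0.033,-0.017,0.02,0,0,0],[0,-0.028,-0.012,0.02,0,0,0],[0,0,0,0.01,0,0,0],[0,0,0,0,0,0,0],[0,0,0,0,0,0,0]]])

```text
clock: 3.08
eef_pos: [0.5895, 0.1855, 0.1487]
orientation: [0.142, 0.99, -0.0, -0.001]
ft_force: [-0.6, -0.6, -0.2]
gripper_width: 0.003
```

```bash
python3 -c "
from h import *
togo(.599,.1766,.108)
p=eyes.get_image('wrist');save('w1',p['image'])"
```

```text
shift tool mm [-11.7  -5.8  40.6] jaw angle 1.2864 TCP [0.5895 0.1855 0.1487] F [-0.57 -0.57 -0.2 ] t 3.0833 w 0.003 tilt [-2.4e-03 -1.0e-04 -1.0e+00] q [ 0.26  0.23  1.82  0.    1.1  -1.02]
```

View pics/w1.png

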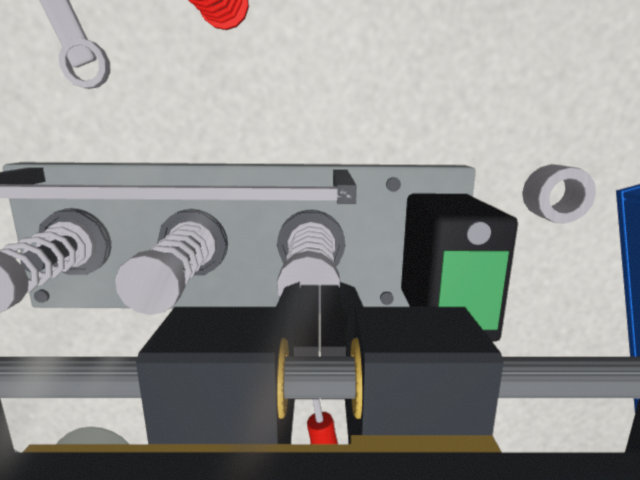

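The wrist view shows the shut fingers over cap 1 (about (308,270)), jaws along the row, and the readout box to the right. I'll centre and descend to just above the cap.

drive_tool(rows=[[[0,-0.0115,-0.006,0.015,0,0,0],[0,0,0,0.015,0,0,0],[0,0,0,0.007,0,0,0],[0,0,0,0,0,0,0],[0,0,0,0,0,0,0],[0,0,0,0,0,0,0]]])

```text
clock: 3.63
eef_pos: [0.6001, 0.1774, 0.1139]
orientation: [0.141, 0.99, 0.0, 0.001]
ft_force: [-0.1, -0.1, -0.1]
gripper_width: 0.003
```

```bash
python3 -c "
from h import *
togo(.599,.1766,.104)"
```

```text
shift tool mm [ 0.9 -1.1  9.9] jaw angle 1.2881 TCP [0.6001 0.1774 0.1139] F [-0.09 -0.05 -0.15] t 3.6333 w 0.003 tilt [ 1.8e-03  6.0e-04 -1.0e+00] q [ 0.25  0.27  1.83  0.    1.03 -1.04]
```

drive_tool(rows=[[[0,0,0,0.005,0,0,0],[0,0,0,0.004,0,0,0],[0,0,0,0.002,0,0,0],[0,0,0,0.002,0,0,0],[0,0,0,0,0,0,0],[0,0,0,0,0,0,0]]])

```text
clock: 4.13
eef_pos: [0.6003, 0.1766, 0.0999]
orientation: [0.141, 0.99, 0.0, 0.0]
ft_force: [-0.1, 1.3, 3.2]
gripper_width: 0.006
```

```bash
python3 -c "
from h import *
togo(.599,.1766,.104)"
```

```text
shift tool mm [ 1.2 -0.4 -4.1] jaw angle 1.2869 TCP [0.6003 0.1766 0.0999] F [-0.14  1.26  3.25] t 4.1333 w 0.006 tilt [ 9.e-04  5.e-04 -1.e+00] q [ 0.25  0.29  1.84  0.    1.01 -1.04]
```

drive_tool(rows=[[[0,0,0,0.002,0,0,0],[0,0,0,0.002,0,0,0],[0,0,0,0,0,0,0],[0,0,0,0,0,0,0]]])

```text
clock: 4.47
eef_pos: [0.6004, 0.1767, 0.0961]
orientation: [0.141, 0.99, 0.0, 0.001]
ft_force: [-0.1, 1.2, 6.1]
gripper_width: 0.002
```

```bash
python3 -c "
from h import *
togo(.599,.1766,.104)"
```

```text
shift tool mm [ 1.3 -0.5 -7.9] jaw angle 1.2869 TCP [0.6004 0.1767 0.0961] F [-0.15  1.2   6.13] t 4.4667 w 0.002 tilt [ 1.3e-03  6.0e-04 -1.0e+00] q [ 0.25  0.29  1.84  0.    1.   -1.04]
```

drive_tool(rows=[[[0,0,0,0.002,0,0,0],[0,0,0,0.002,0,0,0],[0,0,0,0.001,0,0,0],[0,0,0,0,0,0,0],[0,0,0,0,0,0,0]]])

```text
clock: 4.88
eef_pos: [0.6005, 0.1768, 0.0917]
orientation: [0.141, 0.99, 0.0, 0.001]
ft_force: [-2.0, 1.0, 8.8]
gripper_width: 0.004
```

```bash
python3 -c "
from h import *
togo(.599,.1766,.104)"
```

```text
shift tool mm [  1.4  -0.6 -12.3] jaw angle 1.287 TCP [0.6005 0.1768 0.0917] F [-1.99  1.03  8.78] t 4.8833 w 0.004 tilt [ 1.5e-03  6.0e-04 -1.0e+00] q [ 0.25  0.3   1.85  0.    0.99 -1.04]
```

drive_tool(rows=[[[0,0,0,0.002,0,0,0],[0,0,0,0.002,0,0,0],[0,0,0,0.001,0,0,0],[0,0,0,0,0,0,0],[0,0,0,0,0,0,0]]])

```text
clock: 5.3
eef_pos: [0.6006, 0.1768, 0.0874]
orientation: [0.141, 0.99, 0.0, 0.001]
ft_force: [-2.2, 0.1, 12.3]
gripper_width: 0.002
```

```bash
python3 -c "
from h import *
togo(.599,.1766,.104)"
```

```text
shift tool mm [  1.5  -0.6 -16.6] jaw angle 1.2869 TCP [0.6006 0.1768 0.0874] F [-2.15  0.07 12.29] t 5.3 w 0.002 tilt [ 1.7e-03  7.0e-04 -1.0e+00] q [ 0.25  0.3   1.85  0.    0.99 -1.04]
```

Load is about 12 N with the cap at 87 mm, below the bar's 92 mm. I'll hold just over a second and look.

drive_tool(rows=[[[0,0,0,0,0,0,0],[0,0,0,0,0,0,0],[0,0,0,0,0,0,0],[0,0,0,0,0,0,0],[0,0,0,0,0,0,0],[0,0,0,0,0,0,0],[0,0,0,0,0,0,0],[0,0,0,0,0,0,0],[0,0,0,0,0,0,0],[0,0,0,0,0,0,0],[0,0,0,0,0,0,0],[0,0,0,0,0,0,0]]])

```text
clock: 6.3
eef_pos: [0.6006, 0.1768, 0.0875]
orientation: [0.141, 0.99, 0.0, 0.001]
ft_force: [-2.7, 0.9, 12.1]
gripper_width: 0.004
```

```bash
python3 -c "
from h import *
togo(.599,.1766,.104)
p=eyes.get_image('side');save('s1',cv2.resize(p['image'][190:370,220:400],None,fx=3.3,fy=3.3))
p=eyes.get_image('wrist');save('w2',p['image'])
togo(.599,.1766,.104)"
```

```text
shift tool mm [  1.5  -0.6 -16.5] jaw angle 1.287 TCP [0.6006 0.1768 0.0875] F [-2.68  0.95 12.09] t 6.3 w 0.004 tilt [ 1.8e-03  7.0e-04 -1.0e+00] q [ 0.25  0.3   1.85  0.    0.99 -1.04]
shift tool mm [  1.5  -0.6 -16.6] jaw angle 1.2869 TCP [0.6006 0.1768 0.0874] F [-2.55  0.17 10.88] t 6.4 w 0.005 tilt [ 1.7e-03  7.0e-04 -1.0e+00] q [ 0.25  0.3   1.85  0.    0.99 -1.04]
```

View pics/s1.png

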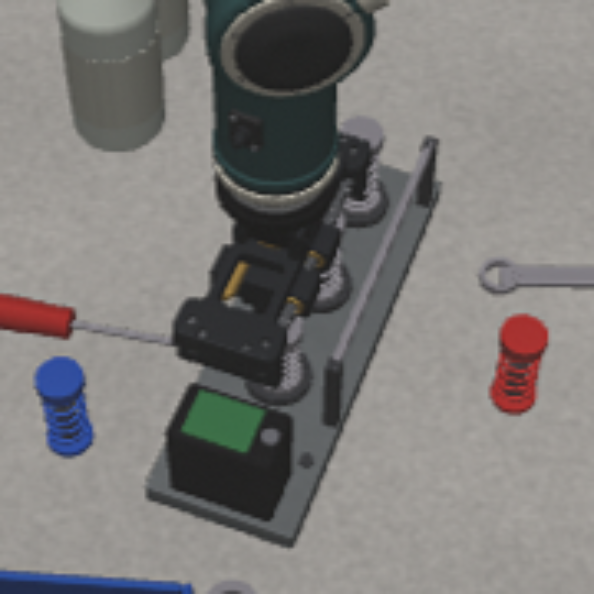

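View pics/w2.png

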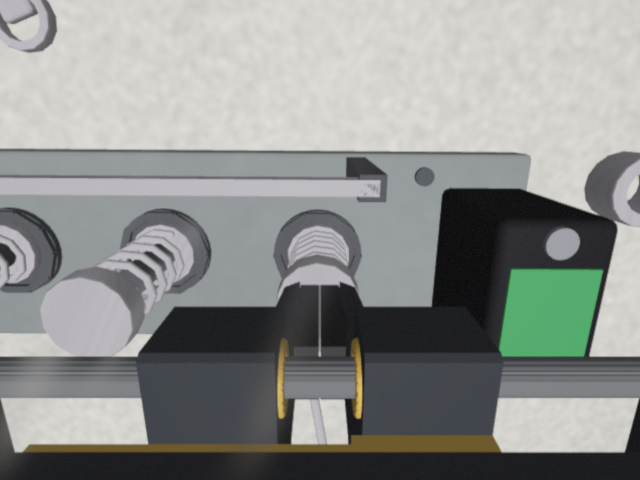

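Side view: the gripper is on cap 1 beside the readout, though the cap itself is partly hidden. Wrist view: the cap is squarely under the fingertips at (318,275). Spring 1 measures about 0.72 N/mm with its cap at 87 mm, so it looks tired. I'll still test 2 and 3, moving up gently first.

drive_tool(rows=[[[0,0,0,-0.008,0,0,0],[0,0,0,-0.012,0,0,0],[0,0,0,-0.014,0,0,0],[0,0.001,-0.02,0,0,0,0],[0,0,-0.03,0,0,0,0],[0,0,-0.025,0,0,0,0],[0,0,-0.01,0.008,0,0,0],[0,0,0,0,0,0,0],[0,0,0,0,0,0,0],[0,0,0,0,0,0,0]]])

```text
clock: 7.23
eef_pos: [0.5751, 0.0957, 0.1112]
orientation: [0.141, 0.99, 0.0, -0.0]
ft_force: [-0.5, 0.2, 0.3]
gripper_width: 0.003
```

```bash
python3 -c "
from h import *
togo(.575,.0955,.104)"
```

```text
shift tool mm [ 0.  -0.2  7.2] jaw angle 1.2869 TCP [0.5751 0.0957 0.1112] F [-0.54  0.17  0.25] t 7.2333 w 0.003 tilt [-4.e-04  4.e-04 -1.e+00] q [ 0.12  0.2   1.93  0.    1.01 -1.17]
```

drive_tool(rows=[[[0,0,0,0.005,0,0,0],[0,0,0,0.002,0,0,0],[0,0,0,0.002,0,0,0],[0,0,0,0.002,0,0,0],[0,0,0,0,0,0,0],[0,0,0,0,0,0,0]]])

```text
clock: 7.73
eef_pos: [0.5756, 0.0957, 0.1011]
orientation: [0.141, 0.99, 0.0, 0.0]
ft_force: [-0.8, 0.6, 5.0]
gripper_width: 0.007
```

```bash
python3 -c "
from h import *
togo(.575,.0955,.104)"
```

```text
shift tool mm [ 0.5 -0.3 -2.9] jaw angle 1.2873 TCP [0.5756 0.0957 0.1011] F [-0.76  0.6   5.01] t 7.7333 w 0.007 tilt [ 1.e-03  5.e-04 -1.e+00] q [ 0.12  0.21  1.93  0.    0.99 -1.17]
```

drive_tool(rows=[[[0,0,0,0.002,0,0,0],[0,0,0,0.0015,0,0,0],[0,0,0,0,0,0,0],[0,0,0,0,0,0,0],[0,0,0,0,0,0,0]]])

```text
clock: 8.15
eef_pos: [0.5759, 0.0956, 0.0985]
orientation: [0.141, 0.99, 0.001, 0.001]
ft_force: [-1.8, 0.8, 8.4]
gripper_width: 0.004
```

```bash
python3 -c "
from h import *
togo(.575,.0955,.104)"
```

```text
shift tool mm [ 0.8 -0.3 -5.5] jaw angle 1.287 TCP [0.5759 0.0956 0.0985] F [-1.76  0.83  8.35] t 8.15 w 0.004 tilt [ 1.8e-03  8.0e-04 -1.0e+00] q [ 0.12  0.22  1.94  0.    0.99 -1.17]
```

drive_tool(rows=[[[0,0,0,0.002,0,0,0],[0,0,0,0.001,0,0,0],[0,0,0,0,0,0,0],[0,0,0,0,0,0,0],[0,0,0,0,0,0,0]]])

```text
clock: 8.57
eef_pos: [0.5762, 0.0957, 0.0962]
orientation: [0.141, 0.99, 0.001, 0.001]
ft_force: [-2.1, 1.4, 11.0]
gripper_width: 0.007
```

```bash
python3 -c "
from h import *
togo(.575,.0955,.104)"
```

```text
shift tool mm [ 1.1 -0.5 -7.8] jaw angle 1.2869 TCP [0.5762 0.0957 0.0962] F [-2.11  1.38 11.02] t 8.5667 w 0.007 tilt [ 2.5e-03  9.0e-04 -1.0e+00] q [ 0.12  0.22  1.94  0.    0.98 -1.17]
```

drive_tool(rows=[[[0,0,0,0.0008,0,0,0],[0,0,0,0,0,0,0],[0,0,0,0,0,0,0],[0,0,0,0,0,0,0],[0,0,0,0,0,0,0],[0,0,0,0,0,0,0],[0,0,0,0,0,0,0],[0,0,0,0,0,0,0],[0,0,0,0,0,0,0],[0,0,0,0,0,0,0],[0,0,0,0,0,0,0],[0,0,0,0,0,0,0]]])

```text
clock: 9.57
eef_pos: [0.5763, 0.0957, 0.0957]
orientation: [0.141, 0.99, 0.001, 0.001]
ft_force: [-3.0, 0.7, 13.1]
gripper_width: 0.001
```

```bash
python3 -c "
from h import *
togo(.575,.0955,.104)
p=eyes.get_image('wrist');save('w3',p['image'])
togo(.575,.0955,.104)"
```

```text
shift tool mm [ 1.2 -0.5 -8.3] jaw angle 1.287 TCP [0.5763 0.0957 0.0957] F [-2.95  0.73 13.08] t 9.5667 w 0.001 tilt [ 2.7e-03  9.0e-04 -1.0e+00] q [ 0.12  0.22  1.94  0.    0.98 -1.17]
shift tool mm [ 1.2 -0.5 -8.3] jaw angle 1.287 TCP [0.5763 0.0957 0.0957] F [-3.8   1.3  12.99] t 9.6167 w 0.007 tilt [ 2.8e-03  9.0e-04 -1.0e+00] q [ 0.12  0.22  1.94  0.    0.98 -1.17]
```

View pics/w3.png

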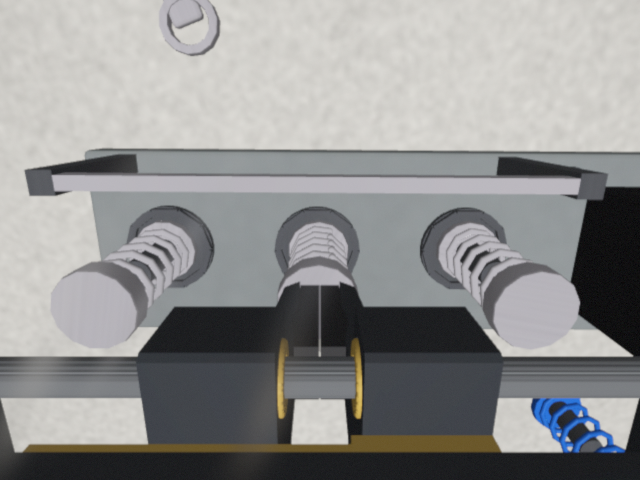

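Wrist view: cap 2 is pressed under the tips at (317,275), with springs 1 (530,300) and 3 (100,300) standing. Spring 2 is sound: top at 95.7 mm under about 12.5 N. On to spring 3.

drive_tool(rows=[[[0,0,0,-0.006,0,0,0],[0,0,0,-0.01,0,0,0],[0,0,0,-0.012,0,0,0],[0,0.001,-0.02,0,0,0,0],[0,0,-0.03,0,0,0,0],[0,0,-0.025,0,0,0,0],[0,0,-0.0115,0.01,0,0,0],[0,0,0,0,0,0,0],[0,0,0,0,0,0,0],[0,0,0,0,0,0,0]]])

```text
clock: 10.45
eef_pos: [0.5499, 0.013, 0.1108]
orientation: [0.142, 0.99, 0.0, -0.0]
ft_force: [1.1, 0.1, 0.2]
gripper_width: 0.005
```

```bash
python3 -c "
from h import *
togo(.551,.012,.104)"
```

```text
shift tool mm [-1.3 -0.7  6.8] jaw angle 1.2868 TCP [0.5499 0.013  0.1108] F [1.07 0.07 0.19] t 10.45 w 0.005 tilt [-5.e-04  5.e-04 -1.e+00] q [-0.02  0.15  2.    0.    1.   -1.31]
```

drive_tool(rows=[[[0,-0.001,-0.0005,0.005,0,0,0],[0,0,0,0.002,0,0,0],[0,0,0,0.002,0,0,0],[0,0,0,0.002,0,0,0],[0,0,0,0.002,0,0,0],[0,0,0,0,0,0,0],[0,0,0,0,0,0,0]]])

```text
clock: 11.03
eef_pos: [0.5516, 0.0122, 0.0994]
orientation: [0.141, 0.99, 0.0, 0.001]
ft_force: [-1.7, 0.7, 8.0]
gripper_width: 0.003
```

```bash
python3 -c "
from h import *
togo(.551,.012,.104)"
```

```text
shift tool mm [ 0.5 -0.3 -4.6] jaw angle 1.2873 TCP [0.5516 0.0122 0.0994] F [-1.68  0.66  7.96] t 11.0333 w 0.003 tilt [ 1.5e-03  5.0e-04 -1.0e+00] q [-0.02  0.16  2.    0.    0.98 -1.31]
```

drive_tool(rows=[[[0,0,0,0.0015,0,0,0],[0,0,0,0.0015,0,0,0],[0,0,0,0,0,0,0],[0,0,0,0,0,0,0]]])

```text
clock: 11.37
eef_pos: [0.5519, 0.0121, 0.0972]
orientation: [0.141, 0.99, 0.0, 0.001]
ft_force: [-1.6, 0.6, 11.7]
gripper_width: 0.004
```

```bash
python3 -c "
from h import *
togo(.551,.012,.104)"
```

```text
shift tool mm [ 0.8 -0.4 -6.8] jaw angle 1.2873 TCP [0.5519 0.0121 0.0972] F [-1.62  0.64 11.65] t 11.3667 w 0.004 tilt [ 2.3e-03  5.0e-04 -1.0e+00] q [-0.02  0.16  2.    0.    0.97 -1.31]
```

drive_tool(rows=[[[0,0,0,0.0003,0,0,0],[0,0,0,0,0,0,0],[0,0,0,0,0,0,0],[0,0,0,0,0,0,0],[0,0,0,0,0,0,0],[0,0,0,0,0,0,0],[0,0,0,0,0,0,0],[0,0,0,0,0,0,0],[0,0,0,0,0,0,0],[0,0,0,0,0,0,0],[0,0,0,0,0,0,0],[0,0,0,0,0,0,0]]])

```text
clock: 12.37
eef_pos: [0.552, 0.0121, 0.0971]
orientation: [0.141, 0.99, 0.0, 0.001]
ft_force: [-3.1, 1.7, 12.3]
gripper_width: 0.005
```

```bash
python3 -c "
from h import *
togo(.551,.012,.104)
p=eyes.get_image('wrist');save('w4',p['image'])
togo(.551,.012,.104)"
```

```text
shift tool mm [ 0.9 -0.4 -6.9] jaw angle 1.2873 TCP [0.552  0.0121 0.0971] F [-3.14  1.67 12.33] t 12.3667 w 0.005 tilt [ 2.6e-03  4.0e-04 -1.0e+00] q [-0.02  0.16  2.    0.    0.97 -1.31]
shift tool mm [ 0.9 -0.4 -6.9] jaw angle 1.2873 TCP [0.552  0.0121 0.0971] F [-2.8   0.7  11.49] t 12.4167 w 0.002 tilt [ 2.6e-03  4.0e-04 -1.0e+00] q [-0.02  0.16  2.    0.    0.97 -1.31]
```

View pics/w4.png

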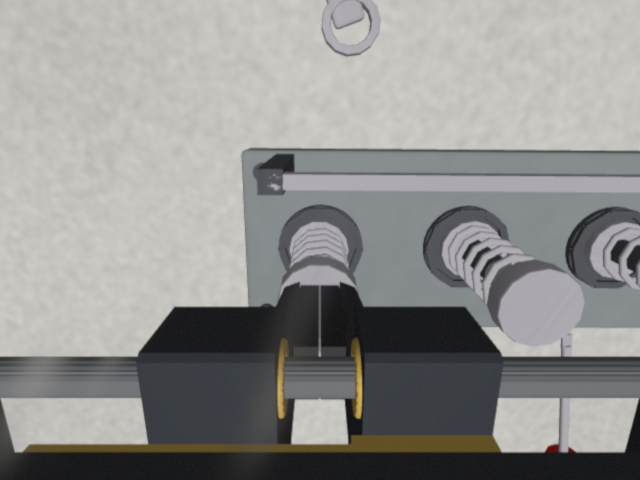

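Wrist view: cap 3 is under the tips at (320,275), its top at 97 mm under about 12 N, so it is sound. Spring 1 is the tired one. I'll rise, return to it and open to 60 mm.

drive_tool(rows=[[[0,0,0,-0.006,0,0,0],[0,0,0,-0.012,0,0,0],[0,0,0,-0.025,0,0,0],[0,0,0.01,-0.025,0,0,0],[0.06,0,0.03,0,0,0,0],[0.06,0,0.035,0,0,0,0],[0.06,0,0.035,0,0,0,0],[0.06,0,0.03,0,0,0,0],[0.06,0,0.02,0,0,0,0],[0.06,0,0.01,0,0,0,0],[0.06,0,0,0,0,0,0],[0.06,0,0,0,0,0,0]]])

```text
clock: 13.42
eef_pos: [0.5979, 0.1746, 0.1625]
orientation: [0.141, 0.99, -0.001, -0.0]
ft_force: [0.0, -0.4, -0.3]
gripper_width: 0.59
```

Run:
```python
from h import *
togo(.599,.1766,.082)
s=status.sense();p=eyes.get_image('wrist');save('w5',p['image'])
T=np.eye(4);T[:3,:3]=R.from_quat(s['orientation']).as_matrix();T[:3,3]=s['eef_pos'];M=T@p['hand_eye']
d=p['depth'];K=p['mtx'];v,u=np.mgrid[:480,:640];P=np.stack([(u-K[0,2])/K[0,0]*d,(v-K[1,2])/K[1,1]*d,d],-1)@M[:3,:3].T+M[:3,3]
m=(d>0)&(abs(P[...,2]-.104)<.006)&(np.hypot(P[...,0]-.599,P[...,1]-.1766)<.03)
q=P[m];print(m.sum(),q.mean(0),((q.max(0)+q.min(0))/2).round(4),np.ptp(q,axis=0).round(4))
```

```text
shift tool mm [-0.6  2.4 80.5] jaw angle 1.2881 TCP [0.5979 0.1746 0.1625] F [ 0.04 -0.45 -0.27] t 13.4167 w 0.59 tilt [-1.e-03 -9.e-04 -1.e+00] q [ 0.24  0.22  1.8  -0.    1.12 -1.04]
2797 [0.59808138 0.1779911  0.10297344] [0.599  0.1779 0.1016] [0.0335 0.0334 0.0071]
```

View pics/w5.png

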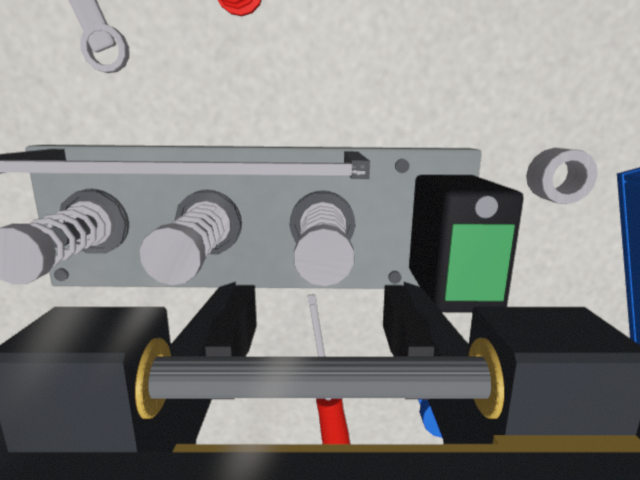

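The wrist view shows all three springs standing, with cap 1 at (324,255) between the open fingers. Its measured centre (0.599,0.178) agrees with the earlier one. Descending around it to put the pads at cap height.

drive_tool(rows=[[[0.06,0,0.002,0.02,0,0,0],[0.06,0,0,0.025,0,0,0],[0.06,0,0,0.02,0,0,0],[0.06,0,0,0.012,0,0,0],[0.06,0,0,0.005,0,0,0],[0.06,0,0,0,0,0,0],[0.06,0,0,0,0,0,0]]])

```text
clock: 14.05
eef_pos: [0.5993, 0.1762, 0.0815]
orientation: [0.142, 0.99, 0.0, 0.0]
ft_force: [0.7, -0.1, 1.6]
gripper_width: 0.679
```

```bash
python3 -c "
from h import *
togo(.599,.1773,.079)"
```

```text
shift tool mm [0.6 1.  2.5] jaw angle 1.2862 TCP [0.5993 0.1762 0.0815] F [ 0.66 -0.1   1.59] t 14.05 w 0.679 tilt [ 7.e-04  1.e-04 -1.e+00] q [ 0.25  0.31  1.86 -0.    0.98 -1.04]
```

drive_tool(rows=[[[0.045,0,0.001,0.002,0,0,0],[0.038,0,0,0,0,0,0],[0.03,0,0,0,0,0,0],[0.025,0,0,0,0,0,0],[0.025,0,0,0,0,0,0],[0.025,0,0,0,0,0,0],[0.025,0,0,0,0,0,0]]], grip_force=15)

```text
clock: 14.63
eef_pos: [0.5993, 0.1778, 0.0791]
orientation: [0.141, 0.99, 0.0, 0.0]
ft_force: [0.5, 0.2, 0.2]
gripper_width: 0.374
```

```bash
python3 -c "
from h import *
togo(.599,.1773,.079)"
```

```text
shift tool mm [ 0.2 -0.5  0.1] jaw angle 1.287 TCP [0.5993 0.1778 0.0791] F [0.46 0.16 0.25] t 14.6333 w 0.374 tilt [ 5.e-04  1.e-04 -1.e+00] q [ 0.25  0.31  1.86  0.    0.97 -1.04]
```

Gripped: the opening is 33 mm and the cap is 34 mm. Lifting slowly.

drive_tool(rows=[[[0.025,0,0,-0.004,0,0,0],[0.025,0,0,-0.008,0,0,0],[0.025,0,0,-0.012,0,0,0],[0.025,0,0,-0.018,0,0,0],[0.025,0,0,-0.025,0,0,0],[0.025,0,0,-0.025,0,0,0],[0.025,0,0,-0.02,0,0,0],[0.025,0,0,-0.01,0,0,0],[0.025,0,0,0,0,0,0],[0.025,0,0,0,0,0,0]]])

```text
clock: 15.47
eef_pos: [0.5993, 0.1777, 0.2014]
orientation: [0.141, 0.99, 0.0, 0.001]
ft_force: [-1.0, -0.5, -2.2]
gripper_width: 0.376
```

```bash
python3 -c "
from h import *
p=eyes.get_image('wrist');save('w6',p['image'])
togo(.503,-.330,.2)"
```

```text
shift tool mm [-5.050e+01 -5.139e+02  3.000e-01] jaw angle 1.287 TCP [0.5984 0.1775 0.2   ] F [-0.57 -0.38 -2.1 ] t 15.5167 w 0.373 tilt [-1.3e-03 -3.0e-04 -1.0e+00] q [ 0.25  0.2   1.76 -0.    1.19 -1.04]
```

View pics/w6.png

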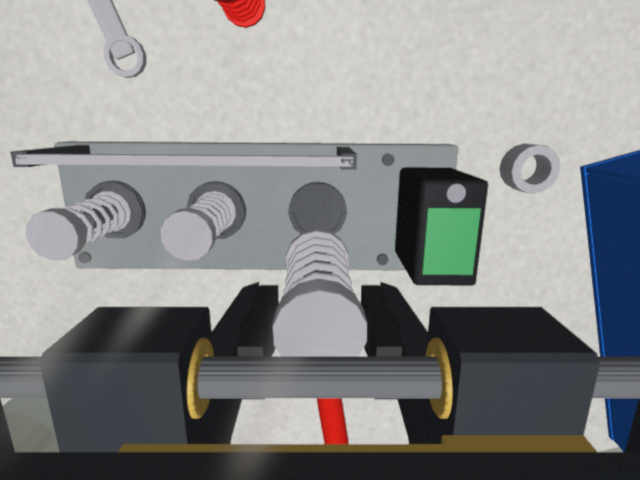

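The spring hangs in the grip at (320,310), and pad 1 at (318,208) is empty. I'll carry it to the tray.

drive_tool(rows=[[[0.025,-0.001,-0.01,0,0,0,0],[0.025,-0.002,-0.02,0,0,0,0],[0.025,-0.003,-0.03,0,0,0,0],[0.025,-0.004,-0.04,0,0,0,0],[0.025,-0.004,-0.04,0,0,0,0],[0.025,-0.004,-0.04,0,0,0,0],[0.025,-0.004,-0.04,0,0,0,0],[0.025,-0.004,-0.04,0,0,0,0],[0.025,-0.004,-0.04,0,0,0,0],[0.025,-0.004,-0.04,0,0,0,0],[0.025,-0.004,-0.04,0,0,0,0],[0.025,-0.004,-0.04,0,0,0,0]]])

```text
clock: 16.52
eef_pos: [0.5195, -0.2391, 0.1989]
orientation: [0.142, 0.99, 0.0, -0.002]
ft_force: [1.2, -0.1, -1.2]
gripper_width: 0.375
```

drive_tool(rows=[[[0.025,-0.004,-0.035,0,0,0,0],[0.025,-0.004,-0.03,0,0,0,0],[0.025,-0.003,-0.02,0,0,0,0],[0.025,-0.001,-0.009,0,0,0,0],[0.025,0,0,0,0,0,0],[0.025,0,0,0,0,0,0],[0.025,0,0,0,0,0,0]]])

```text
clock: 17.1
eef_pos: [0.5068, -0.3295, 0.2]
orientation: [0.141, 0.99, 0.001, -0.001]
ft_force: [0.1, 0.7, -0.9]
gripper_width: 0.378
```

```bash
python3 -c "
from h import *
p=eyes.get_image('side');save('s2',p['image'])
p=eyes.get_image('wrist');save('w7',p['image'])
togo(.503,-.330,.06)"
```

```text
shift tool mm [  3.8  -1.9 140.5] jaw angle 1.2887 TCP [ 0.5072 -0.3293  0.2005] F [-0.21 -0.48 -1.96] t 17.2 w 0.375 tilt [-5.e-04  7.e-04 -1.e+00] q [-0.62  0.16  1.8   0.    1.18 -1.91]
```

View pics/w7.png

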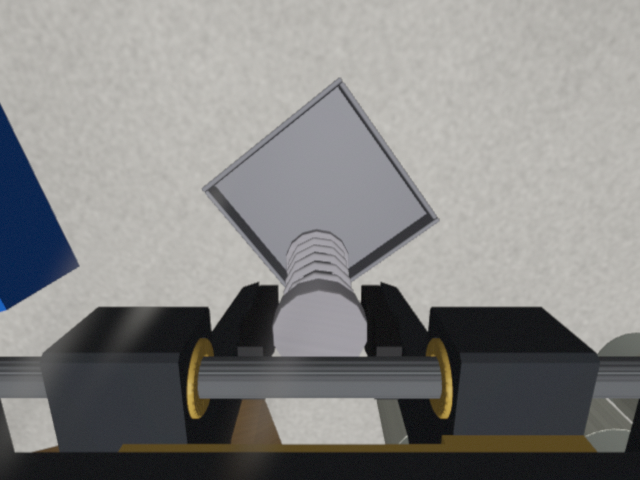

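View pics/s2.png

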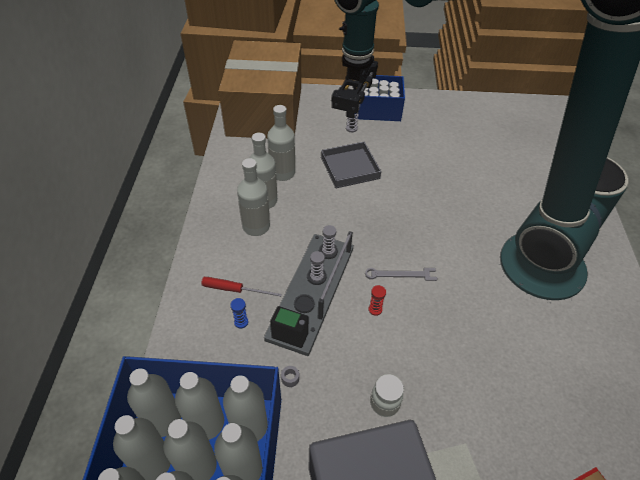

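Wrist view: the spring hangs at (320,300), with the tray ahead and below, seen obliquely. Side view: spring is upright in the gripper at (352,122) above the tray (350,164), and the two sound springs are standing. Lowering.

drive_tool(rows=[[[0.025,0.003,-0.001,0.01,0,0,0],[0.025,0.001,-0.001,0.02,0,0,0],[0.025,0,0,0.025,0,0,0],[0.025,0,0,0.025,0,0,0],[0.025,0,0,0.02,0,0,0],[0.025,0,0,0.015,0,0,0],[0.025,0,0,0.01,0,0,0],[0.025,0,0,0.005,0,0,0],[0.025,0,0,0,0,0,0],[0.025,0,0,0,0,0,0],[0.025,0,0,0,0,0,0]]])

```text
clock: 18.12
eef_pos: [0.5036, -0.3322, 0.0722]
orientation: [0.141, 0.99, -0.001, 0.001]
ft_force: [-0.1, 0.1, -0.5]
gripper_width: 0.372
```

```bash
python3 -c "
from h import *
p=eyes.get_image('side');save('s3',cv2.resize(p['image'][60:220,260:460],None,fx=3.5,fy=3.5))
togo(.503,-.330,.059)"
```

```text
shift tool mm [ 1.3  2.1 13.3] jaw angle 1.2871 TCP [ 0.5036 -0.3323  0.0723] F [-0.68  0.69 -1.43] t 18.1667 w 0.374 tilt [ 0.0021 -0.0015 -1.    ] q [-0.62  0.28  1.91 -0.    0.95 -1.91]
```

View pics/s3.png

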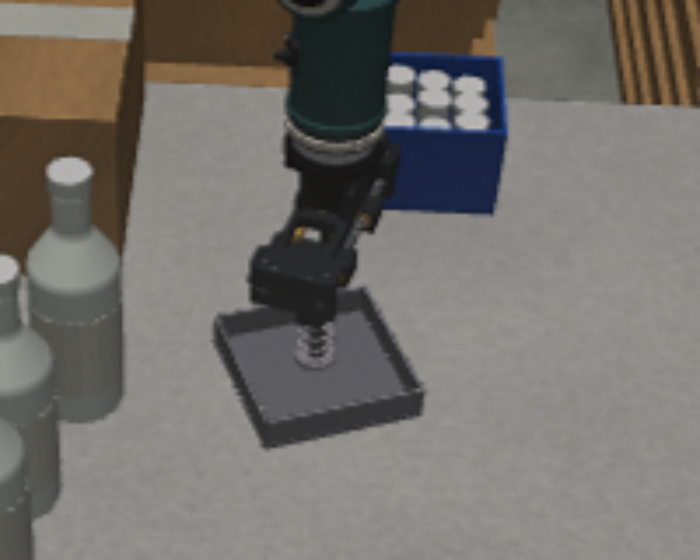

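The side view shows the spring upright, about 13 mm above the middle of the tray floor. Slow final descent.

drive_tool(rows=[[[0.025,0,0,0.005,0,0,0],[0.025,0,0,0.003,0,0,0],[0.025,0,0,0.002,0,0,0],[0.025,0,0,0.001,0,0,0],[0.025,0,0,0.001,0,0,0],[0.025,0,0,0.001,0,0,0],[0.025,0,0,0,0,0,0],[0.025,0,0,0,0,0,0]]])

```text
clock: 18.83
eef_pos: [0.5029, -0.3319, 0.0582]
orientation: [0.141, 0.99, -0.0, 0.0]
ft_force: [-0.4, -0.6, 1.6]
gripper_width: 0.374
```

```bash
python3 -c "
from h import *
togo(.503,-.330,.059)"
```

```text
shift tool mm [ 0.4  1.9 -0.8] jaw angle 1.287 TCP [ 0.5029 -0.3319  0.0582] F [-0.41 -0.58  1.61] t 18.8333 w 0.374 tilt [ 5.e-04 -4.e-04 -1.e+00] q [-0.62  0.3   1.92 -0.    0.92 -1.91]
```

It is in contact at the expected height (light load, weight taken by the floor). Releasing slowly.

drive_tool(rows=[[[0.036,0,0,0,0,0,0],[0.04,0,0,0,0,0,0],[0.045,0,0,0,0,0,0],[0.055,0,0,0,0,0,0],[0.065,0,0,0,0,0,0],[0.065,0,0,0,0,0,0],[0.065,0,0,-0.008,0,0,0],[0.065,0,0,-0.015,0,0,0],[0.065,0,0,-0.025,0,0,0],[0.065,0,0,-0.035,0,0,0],[0.065,0,0,-0.04,0,0,0],[0.065,0,0,-0.03,0,0,0]]])

```text
clock: 19.83
eef_pos: [0.5031, -0.332, 0.2145]
orientation: [0.141, 0.99, -0.001, 0.001]
ft_force: [0.8, -0.2, 0.5]
gripper_width: 0.734
```

drive_tool(rows=[[[0.065,0.03,0,-0.02,0,0,0],[0.065,0.03,0,-0.02,0,0,0],[0.065,0.03,0,-0.02,0,0,0],[0.065,0,0,0,0,0,0],[0.065,0,0,0,0,0,0],[0.065,0,0,0,0,0,0]]])

```text
clock: 20.33
eef_pos: [0.4165, -0.3066, 0.2711]
orientation: [0.142, 0.99, -0.0, 0.001]
ft_force: [0.8, 0.0, -1.1]
gripper_width: 0.736
```

Run:
```python
from h import *
togo(.503,-.330,.059)
p=eyes.get_image('side');save('s4',p['image'])
print([(r['point'].round(3) if hasattr(r['point'],'round') else r['point'],r['confidence']) for r in eyes.spot_in(p,'spring_a_mid')])
p=eyes.get_image('wrist');save('w8',p['image'])
```

```text
shift tool mm [-89.3   1.8 212.3] jaw angle 1.2867 TCP [ 0.4165 -0.3066  0.2711] F [ 0.75  0.03 -1.07] t 20.3333 w 0.736 tilt [ 1.2e-03 -7.0e-04 -1.0e+00] q [-0.68 -0.06  1.9   0.    1.3  -1.97]
[([0.5757, 0.1018, 0.0799], 0.66), ([0.5933, 0.1691, 0.0213], 0.45)]
```

View pics/s4.png

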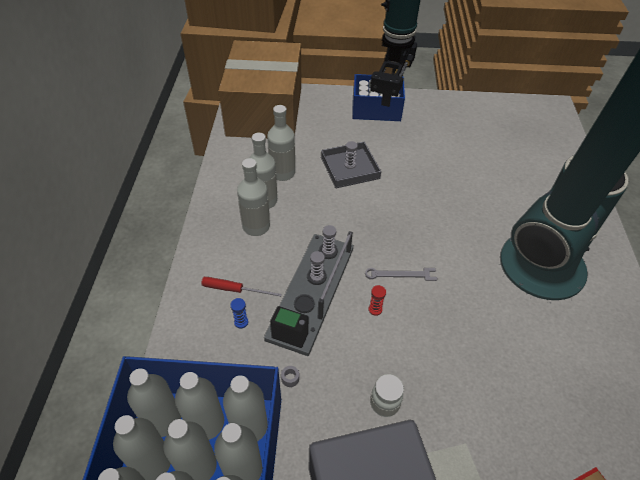

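View pics/w8.png

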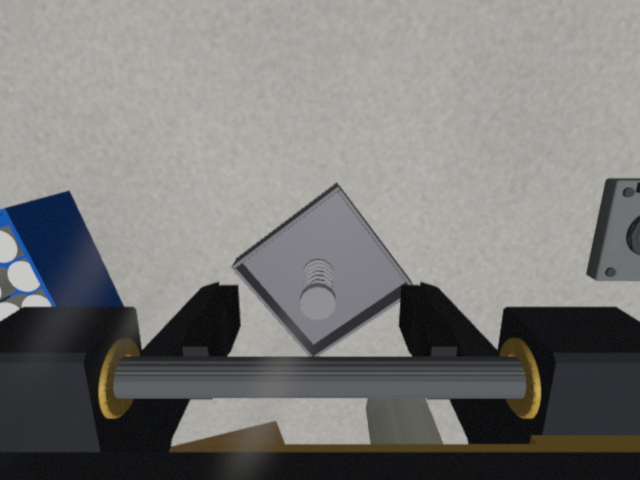

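Both views show the spring standing upright in the middle of the tray (side (350,155), wrist (318,285)). Springs 2 and 3 are on their pads, and the bystanders have not moved. Handing in.

```bash
python3 -c "
from workcell import arm
print(arm.job_done())"
```

```text
the job is handed in; nothing more can be done
None
```

The tired spring was the one next to the readout box; it now stands upright in the middle of the reject tray. The job was handed in at about 20 s of the 64 s allowed.

I pressed all three springs in order from the readout box, holding each for about a second:

| Spring | Load (N) | Cap top under load (mm) | Bar top edge (mm) | Stiffness (N/mm) | Verdict |
|---|---|---|---|---|---|
| 1 (next to readout) | about 12 | 87 | 92 | about 0.7 | tired |
| 2 (middle) | 11–13 | 96 | 92 | about 1.5 | sound |
| 3 (farthest) | 11.5–12.3 | 97 | 92 | about 1.75 | sound |

- **Loads:** The force reading scatters by about 1 N. The highest reading on any spring was 13.1 N, well below 20 N. Up to about 4 N of sideways force also showed on the tool during the presses, and all three springs stayed upright.
- **How I judged it:** The verdicts rest on the fingertip height and the measured force. The side picture taken during the first press had the cap partly hidden, so I could not read it against the bar directly.
- **Last pictures:** From the side and wrist cameras, springs 2 and 3 stand on their pads, the other things on the table are where they were, and the gripper is clear of everything.
- **Disagreement:** In the final side picture the network found only one of the three springs, and also put a weak false "spring" (0.45) on the empty first pad. The picture itself shows that pad empty.

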